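# Label holders into the shelf stands

## Task

First take the short label holder out of the rack, slip it down behind the lip of the shelf stand with the short slot until it stands on the bottom of the slot, and let go of it. Then slip the long label holder behind the lip of the stand with the long slot, push it down against the springy clip until it is fully home, and finish while still holding it pressed home there: do not let go. Leave the tubs on the two stands where they are.

Things in the scene. Friction and masses are not known exactly. Their poses are not given: they have to be found in the camera images.
- short_holder: Short label holder, loose, 50 g: upright white plate 5 mm thick (x), 60 mm long (y), 46 mm high; grey grip tab at the middle of its top edge (12 mm in x, 32 mm in y, 46 to 72 mm above the origin). Same front and back. Origin: middle of its bottom edge; z up. Starts upright in one slot of the rack, the long holder in the other.
- long_holder: Long label holder, loose, 50 g: the same as the short one in everything except that its plate is 95 mm long (its y). Origin: middle of its bottom edge; z up.
- rack: Grey rack fixed on the worktop, 116 mm (x) by 125 mm (y), 22 mm high. Two slots run along its y at x = -35 and +35 mm, 7 mm wide, 109 mm long, floor at z = 6 mm. Origin: centre of its underside. Which holder is in which slot changes.
- short_stand: Fixed steel shelf stand, short slot along its front edge. Origin: on the worktop, under the middle of the slot; x back under the board, y along the slot, z up. Slot between front lip and board: 8 mm wide (x), 64 mm long (y), floor at z = 6 mm, straight walls to z = 30 mm, then all four flare out 6 mm up to z = 40 mm. No spring. Board (x 4-170 mm, 130 mm wide, top z = 30 mm) carries a tub.
- long_stand: Fixed steel shelf stand like the short one, but with a slot 99 mm long (y) for the long holder, with a spring clip in its bottom. Origin and axes as for the short stand; the slot is 8 mm wide, straight up to z = 30 mm, flared by 6 mm up to z = 40 mm. The two stands may have changed places.
- spring_clip (a joint): The sprung bar (64 mm along the slot) in the bottom of the long slot, on which the long holder's bottom edge comes to rest. 0 = up (its top at z = 16 mm), grows as it is pushed down, 0.010 m = its stop. About 3 N moves it, about 12 N takes it to its stop; it springs back up when let go.
- tub_1: Lidded square sample tub, 105x118x60 mm, 0.26 kg, loose, on the short stand's board with its front face about 60 mm behind the slot, top at z = 90 mm. Stays where it is.
- tub_2: The same kind of tub on the long stand's board. Stays where it is.
Things that resemble listed ones, but are neither listed nor needed, are in the scene too. Leave any green look-alike of the long_holder alone.

How it is judged:
By the outcome, as a careful person would: the job done as asked, in the order asked, and still so for the second after the job is handed in, while the arm keeps its last pose, push and grip.
It also fails if it takes over 56 s, if anything falls off the work surface, if the arm or the gripper's body presses on something with over 40 N, if the wrist force passes 120 N, or if a joint passes its speed limit or range.

## Robot

A 6-joint arm with a two-finger parallel gripper is mounted at the origin on a cart in front of the work surface, level with it; the furniture and walls round the work are solid. World frame = base frame: x ahead of the robot, y to its left, z up, the work surface at z = 0. Lengths are in m, angles in rad, forces in N, time in s.
With the tool pointing down it reaches from about 0.35 to 0.925 m from the base axis. Payload 6.4 kg.
Tool frame: the origin (TCP) lies midway between the tips of the shut fingers; the grasp point (between the pads) lies 19 mm behind it (robot.pinch_z is the distance from the TCP to the grasp point, in m); z points along the fingers, y is the line along which they close (so a half turn about z gives the same grasp; the last joint's range is limited). The gripper opens to 85 mm and grips with 20 to 120 N. Pads are 22 mm wide; open, the fingers measure 114 mm over their backs; the gripper's body (76 mm by 85 mm) begins 54 mm behind the grasp point. The pads swing forward as they close: fully open they stand 13 mm farther back than shut.
Start: joints at [1.012, 0.245, 1.558, -0, 1.339, -0.174], TCP at [0.244, 0.602, 0.231] pointing down, gripper open.
Joint ranges: [-3.13, 3.13], [-1.02, 2.26], [0.13, 2.54], [-0.95, 4.09], [0.21, 2.88], [-2.74, 2.74]. Speed limits (rad/s): [2.57, 2.57, 3.14, 3.14, 3.14, 3.14].

## Interface

Orientations are given as a rotation vector (axis times angle).
In Python, from station import robot gives the robot as it stands. The module is installed in compiled form; this text tells all that it offers.
- The arm moves only by the tool jog_arm, never from a script. Its argument "motion" is a list of rows, each an object with "fingers": the opening, from -1 (shut) to 1 (fully open); "delta_pos": the shift along the tool's x, y, z in m, a list of three; "angular": the turn, a rotation vector about the tool's x, y, z in rad, a list of three. In form: [{"fingers": fingers, "delta_pos": [tx, ty, tz], "angular": [rx, ry, rz]}, ...]. A call has 1 to 20 rows; each row is the pose to reach, as a shift and turn from the pose commanded when the call began, along the tool's axes at that moment; what a row does not reach only later rows make up. A row lasts 1/12 s, in which the tool goes at most 41.7 mm and 7.16 degrees, less where a joint would pass 70% of its speed; a pose out of reach is approached as far as the arm can. A call with a gripper value outside its range is refused whole. The fingers move at their own pace and stop on an object; the grip force is fixed at half the most. Time passes only in rows, so rows that repeat a pose let the fingers close. It gives the time, the measured TCP pose, the force, the opening and the grip force at its end, in the units of the state.
- robot.get_state(): the state, without advancing time (a new reading comes with each control period).
- robot.read_camera(name): name is "side" or "top" or "wrist"; returns (picture, depth): 400x640x3 uint8, red, green, blue; 400x640 float32, m along the optical axis (not along the pixel's ray), 0 where there is no reading.
- robot.get_calibration(name): a dict with "fx", "fy", "cx", "cy" (pixels), "xyz" and "rotation" of the camera in the world. Camera axes: x right, y down, z forward; pixel columns grow to the right and rows downward; lengths in m; the calibration is good to about 2 mm. A picture is of the moment at which its call begins: read the wrist's pose just before it. get_calibration takes no time and is no camera call; for the wrist camera it gives the pose at the moment of the call.
- robot.close_job(): hands the job in; it is judged then, once.
The state is a dict: "time": time; "q": joint angles; "qd": joint speeds; "joint_torque": joint torques, N m; "ee_pos": TCP position; "tool_rot": TCP orientation; "force": force on the tool from outside, world axes, zero at the start; "moment": the same for the moment, N m; "gripper_width": finger opening in m; "gripper_force": force on a finger pad.
Only numpy, scipy, OpenCV 4.12 (cv2) and the standard library are available. Lean on these libraries where they do the work, as an engineer would, in place of code of your own. Each camera call takes 0.05 s, during which the arm holds its last target. There are 200 camera calls.

## Working session

There is one attempt and no reset: what is moved stays moved. The work goes in short steps, Python scripts to look and compute and a tool call to move; the robot and the scene stay as the last step left them, time stands still between calls to the robot, and variables do not carry over. Pictures are saved under pics/ and viewed, at most 10 in all, crops included, and the job is handed in when it is done.

Besides the shell and the picture viewer there is one more tool, called after ">>>" as name(argument=value, ...), one argument or row to a line, values as JSON. jog_arm: Moves the arm, as the interface text tells. Its arguments: {"type":"object","properties":{"motion":{"type":"array","items":{"type":"object","properties":{"fingers":{"type":"number"},"delta_pos":{"type":"array","items":{"type":"number"}},"angular":{"type":"array","items":{"type":"number"}}}}}},"required":["motion"]}

```bash
mkdir -p pics; cat > h.py <<'E'
import numpy as np,cv2
from station import robot
from scipy.spatial.transform import Rotation as R
def cam(n,save=None):
    K=robot.get_calibration(n); p,d=robot.read_camera(n)
    if save: cv2.imwrite('pics/'+save,p[:,:,::-1]); 
    Rm=np.array(K['rotation'],float)
    if Rm.shape!=(3,3): Rm=R.from_rotvec(Rm).as_matrix()
    v,u=np.mgrid[0:400,0:640]
    c=np.stack([(u-K['cx'])/K['fx']*d,(v-K['cy'])/K['fy']*d,d],-1)
    W=c@Rm.T+np.array(K['xyz']); W[d==0]=np.nan
    return p,d,W,K,Rm
def ray(K,Rm,u,v,z):
    r=Rm@np.array([(u-K['cx'])/K['fx'],(v-K['cy'])/K['fy'],1]); o=np.array(K['xyz'])
    return o+r*(z-o[2])/r[2]
E
python3 - <<'E'
from h import *
for n in('top','side'):
    p,d,W,K,Rm=cam(n,n+'.png'); print({k:np.round(v,3).tolist() for k,v in K.items()})
s=robot.get_state();print(s, robot.pinch_z)
E
```

```text
{'fx': 397.099, 'fy': 397.099, 'cx': 322.162, 'cy': 196.083, 'xyz': [0.478, -0.111, 1.126], 'rotation': [-2.184, 2.202, -0.058]}
{'fx': 508.071, 'fy': 508.071, 'cx': 316.89, 'cy': 202.826, 'xyz': [1.367, 0.232, 1.225], 'rotation': [-1.471, -2.229, 0.759]}
{'time': 0.1, 'q': array([ 1.01191088e+00,  2.45735164e-01,  1.55890526e+00, -1.18316491e-05,
        1.33869810e+00, -1.74085336e-01]), 'qd': array([ 5.88481090e-04, -1.00231774e-03, -3.22406659e-03, -7.87826527e-04,
        3.57011030e-04, -4.93059290e-06]), 'joint_torque': array([ 3.02894014e-04, -4.30676150e+01, -3.27127969e+01, -1.68467973e-04,
        2.91252189e-03, -3.53462292e-05]), 'ee_pos': array([0.24370917, 0.60203707, 0.23028925]), 'tool_rot': array([-6.00598320e-01, -3.08302069e+00,  2.56627420e-03]), 'force': array([ 0.84336862, -1.12764385,  0.14987048]), 'moment': array([-0.04072127, -0.03125279, -0.05190829]), 'gripper_force': 0.0, 'gripper_width': 0.08542504825173139} 0.0187
```

View pics/top.png

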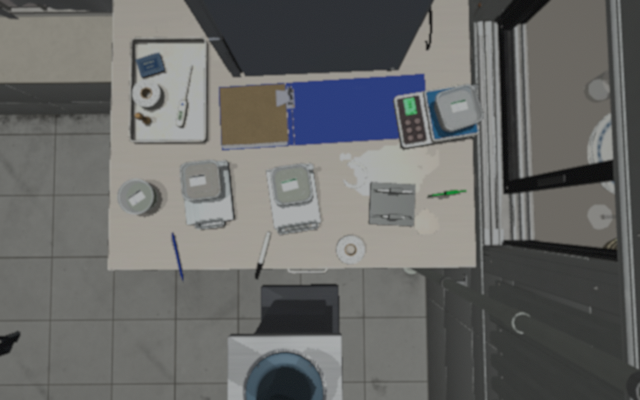

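View pics/side.png

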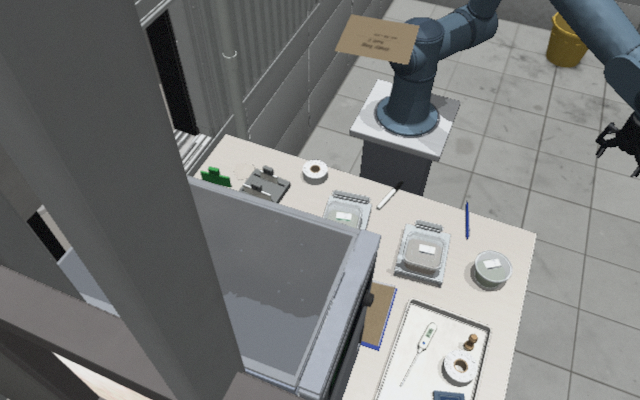

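Both views show the rack with two holders at top px (392,204), the green look-alike at (447,194), and the stands at (208,195) and (295,200). I'll take one close crop and measure.

```bash
python3 - <<'E'
from h import *
p,d,W,K,Rm=cam('top'); np.savez('top.npz',W=W,p=p)
a=cv2.resize(p[150:245,170:330],None,fx=5,fy=5,interpolation=cv2.INTER_CUBIC)[:, :, ::-1][:300*2]
b=cv2.resize(p[165:245,360:470],None,fx=5,fy=5,interpolation=cv2.INTER_CUBIC)[:,:,::-1]
c=np.zeros((600,800,3),np.uint8)
A=cv2.resize(a,(480,285));B=cv2.resize(p[172:232,360:470],(550,300),interpolation=cv2.INTER_CUBIC)[:,:,::-1]
c[:285,:480]=A;c[290:590,:550]=B
cv2.imwrite('pics/crop.png',c)
z=W[...,2]
np.set_printoptions(linewidth=250)
print('rack z mm'); print((z[178:230:2,364:420:2]*1000).round())
E
```

```text
rack z mm
[[-2. -4. nan  1.  3. nan  0. -2. -3. -1.  1. -6.  2. -4.  1.  1. -2.  0.  3. -2. -0.  0. -3. -2. -1. -0.  0. -3.]
 [-1. -1. -1. -3.  2. -1. -2. -3. -3. -0. -3. -3. -1. -4. -2. -6. -2. -3.  0.  1. -4. -4. -0. -3. -2.  1. -3. -4.]
 [-3.  1.  4. -3.  2.  0. -3.  2. -4. -6. -3.  1. -3. -4. -4. -3.  1. -2. -2. -5.  2.  4. -1.  0. -0. -1.  0. -2.]
 [-0. -0. -4. -2. 22. 24. 23. 21. 19. 24. 21. 20. 24. 21. 22. 19. 22. 24. 22. 18. 19. 20. 15. -4. -0. -0.  3. -0.]
 [-4.  2. -1.  4. 24. 25. 19. 21. 23. 20. 19. 18. 18. 24. 20. 21. 23. 24. 26. 19. 22. 16. 22. 19. 21. 18. -2. -3.]
 [-4. -3. -2.  3. 22. 20. 20. 20. 22. 19. 20. 23. 23. 63. 76. 76. 75. 22. 24. 23. 21. 19. 23. 23. 18. 20. -1. -3.]
 [-6. -0. -3.  4. 25.  5. 21. 48. 50. 52. 53. 48. 49. 69. 76. 80. 79. 76. 75. 79. 23. 18. 22. 24. 22. 18. -2. -5.]
 [-4. -1.  0.  2. 19. 20. 21. 10.  8. 13. 26. 31. 32. 68. 76. 74. 77. 75. 80. 76. 51. 48. 51. 53. 52. 21. -2. -5.]
 [-4. -2. -3.  8. 22. 19. 19. 23. 24. 20. 22. 19. 24. 21. 19. 21. 19. 25. 17. 22. 19. 19. 23. 18. 18. 21. -1. -0.]
 [ 0. -4. -1. 14. 21. 20. 20. 15. 20. 24. 23. 20. 20. 2
[... 1200 characters left out ...]
  1. -2.]
 [-3. -3. -0. 18. 20. 21. 24. 21. 22. 20. 17. 24. 19. 77. 78. 72. 77. 79. 75. 51. 52.  6.  5.  8. 19. 23. -3. -4.]
 [-4. -2. -3. 19. 19. 24. 20. 17. 16. 20. 21. 21. nan 19. 19. 21. 17. 27. 22. 19. 18. 23. 23. 21. 21. 21.  0.  0.]
 [-4. -2. -1. 20. 24. 21. 18. 22. 19. 23. 17. 20. 21. 20. 23. 24. 20. 19. 25. 22. 24. 21. 22. 22. 21. 21. -3. -5.]
 [-2.  1. -4.  2. 17. 18. 20. 23. 17. 22. 19. 22. 21. 22. 22. 18. 19. 21. 21. 25. 22. 23. 21. 22. 18. 16. -2. -1.]
 [ 0.  3.  4. -3. -2. -3. -3. -1. -2. -3.  1.  3. -1.  1. -1.  2.  1. -1. -3.  1. -2.  0. -2. 21. 18. -6. -1.  2.]
 [-1.  0.  3. -2. -3. -5. -3. -1. -0. -1.  2. -1.  5.  2. -3. -3. -4. -4. -1. -2.  1. -1.  2. -3. -1. -1. -1.  0.]]
```

View pics/crop.png

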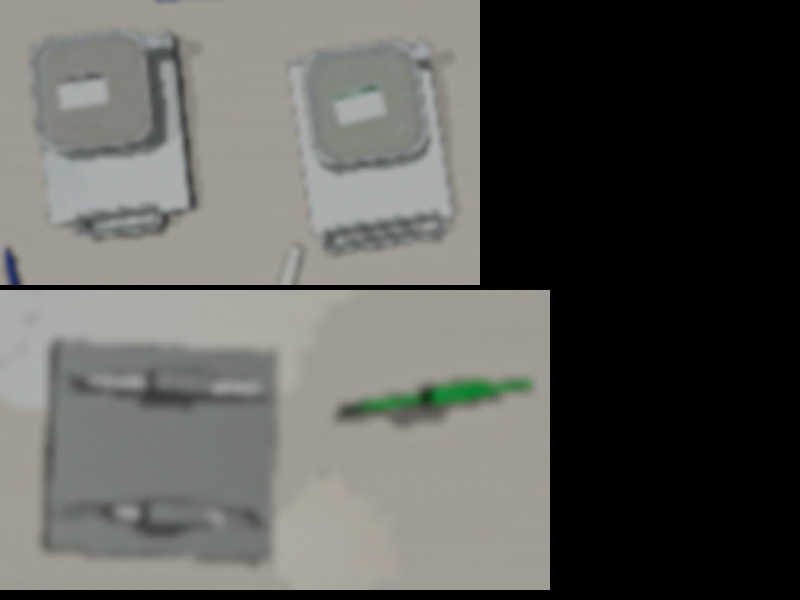

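Short holder: front slot (crop (165,515), top px ≈(393,218)). Long holder: far slot, ≈(392,190), plate longer. The green look-alike at (447,194) stays. Left stand (208,195) has the short slot and the right stand (295,200) the long slot. Rough measurement of everything next.

```bash
cat >> h.py <<'E'
def rect(P):
    P=P[~np.isnan(P).any(1)]
    (c,s,a)=cv2.minAreaRect((P[:,:2]*1000).astype(np.float32)); return np.round(c,1),np.round(s,1),round(a,2),len(P)
def tomove(target,yaw):
    """tool pointing down, tool y axis at world angle yaw (deg); prints delta_pos, angular in tool axes"""
    s=robot.get_state(); Rt=R.from_rotvec(s['tool_rot']); best=None
    for f in(0,180):
        t=np.radians(yaw+f); y=np.array([np.cos(t),np.sin(t),0]); z=np.array([0,0,-1.]); x=np.cross(y,z)
        w=(Rt.inv()*R.from_matrix(np.stack([x,y,z],1))).as_rotvec()
        print('yawopt',f,'dpos',np.round(Rt.inv().apply(np.array(target)-s['ee_pos']),4),'ang',np.round(w,4),'q6',s['q'][5].round(3))
E
python3 - <<'E'
from h import *
f=np.load('top.npz');W=f['W'];z=W[...,2]
def box(u0,u1,v0,v1,z0,z1):
    w=W[v0:v1,u0:u1].reshape(-1,3); return w[(w[:,2]>z0)&(w[:,2]<z1)]
print('rack',rect(box(360,424,172,235,.012,.03)))
print('short plate',rect(box(360,424,205,230,.042,.09)),'tab',rect(box(360,424,205,230,.062,.09)))
print('long plate',rect(box(360,424,178,204,.042,.09)),'tab',rect(box(360,424,178,204,.062,.09)))
print('S board',rect(box(175,240,150,240,.02,.034)),'tub',rect(box(175,240,150,240,.075,.1)))
print('L board',rect(box(260,330,150,240,.02,.034)),'tub',rect(box(260,330,150,240,.075,.1)))
print('S lip',rect(box(175,240,218,240,.034,.05)),'L lip',rect(box(260,330,218,240,.034,.05)))
K=robot.get_calibration('wrist');s=robot.get_state();print(K,s['ee_pos'],s['q'])
tomove([.42,-.27,.26],0)
E
```

```text
rack (array([ 514.1, -305.5]), array([125.9, 117.3]), 86.53, 1628)
short plate (array([ 478.9, -302.4]), array([57.6, 11.8]), 83.54, 84) tab (array([ 478.9, -301.9]), array([31.1, 11.8]), 83.54, 58)
long plate (array([ 549. , -306.8]), array([94.4, 12.1]), 84.52, 117) tab (array([ 549.1, -306.4]), array([30.9, 12. ]), 85.08, 62)
S board (array([544. , 208.8]), array([177.7, 131. ]), 6.05, 1375) tub (array([579.4, 205.7]), array([104.7, 114.9]), 4.94, 1546)
L board (array([529.7, -30.5]), array([181.4, 130.1]), 8.17, 1283) tub (array([566., -31.]), array([107.7, 112.1]), 0.93, 1530)
S lip (array([464.4, 199.8]), array([77.4, 30. ]), 89.6, 119) L lip (array([451.8, -41.7]), array([ 30.4, 113.7]), 3.23, 182)
{'fx': 356.63642199522286, 'fy': 356.63642199522286, 'cx': 312.6236403897514, 'cy': 198.7072674058427, 'xyz': array([0.17059553, 0.63123992, 0.37289879]), 'rotation': array([2.38224309, 1.60498842, 0.25107919])} [0.2437508  0.60210988 0.23042228] [ 1.01191748e+00  2.45684515e-01  1.55871808e+00 -1.54915209e-05
  1.33870569e+00 -1.74101212e-01]
yawopt 0 dpos [-0.4907 -0.7422 -0.0286] ang [-1.500e-03  7.000e-04  1.186e+00] q6 -0.174
yawopt 180 dpos [-0.4907 -0.7422 -0.0286] ang [-7.0000e-04 -1.6000e-03 -1.9556e+00] q6 -0.174
```

```bash
python3 - <<'E'
from h import *
tomove([.48,-.302,.20],-5)
E
```

```text
yawopt 0 dpos [-0.5583 -0.7493  0.0314] ang [-1.4000e-03  7.0000e-04  1.2733e+00] q6 -0.174
yawopt 180 dpos [-0.5583 -0.7493  0.0314] ang [-8.0000e-04 -1.6000e-03 -1.8683e+00] q6 -0.174
```

>>> jog_arm(
  motion=[
    {"fingers": 0, "delta_pos": [-0.12, -0.16, 0.007], "angular": [0, 0, 0.5]},
    {"fingers": 0, "delta_pos": [-0.558, -0.749, 0.031], "angular": [-0.0014, 0.0007, 1.273]},
    {"fingers": 0, "delta_pos": [-0.558, -0.749, 0.031], "angular": [-0.0014, 0.0007, 1.273]},
    {"fingers": 0, "delta_pos": [-0.558, -0.749, 0.031], "angular": [-0.0014, 0.0007, 1.273]},
    {"fingers": 0, "delta_pos": [-0.558, -0.749, 0.031], "angular": [-0.0014, 0.0007, 1.273]},
    {"fingers": 0, "delta_pos": [-0.558, -0.749, 0.031], "angular": [-0.0014, 0.0007, 1.273]},
    {"fingers": 0, "delta_pos": [-0.558, -0.749, 0.031], "angular": [-0.0014, 0.0007, 1.273]},
    {"fingers": 0, "delta_pos": [-0.558, -0.749, 0.031], "angular": [-0.0014, 0.0007, 1.273]},
    {"fingers": 0, "delta_pos": [-0.558, -0.749, 0.031], "angular": [-0.0014, 0.0007, 1.273]},
    {"fingers": 0, "delta_pos": [-0.558, -0.749, 0.031], "angular": [-0.0014, 0.0007, 1.273]},
    {"fingers": 0, "delta_pos": [-0.558, -0.749, 0.031], "angular": [-0.0014, 0.0007, 1.273]},
    {"fingers": 0, "delta_pos": [-0.558, -0.749, 0.031], "angular": [-0.0014, 0.0007, 1.273]},
    {"fingers": 0, "delta_pos": [-0.558, -0.749, 0.031], "angular": [-0.0014, 0.0007, 1.273]},
    {"fingers": 0, "delta_pos": [-0.558, -0.749, 0.031], "angular": [-0.0014, 0.0007, 1.273]},
    {"fingers": 0, "delta_pos": [-0.558, -0.749, 0.031], "angular": [-0.0014, 0.0007, 1.273]},
    {"fingers": 0, "delta_pos": [-0.558, -0.749, 0.031], "angular": [-0.0014, 0.0007, 1.273]},
    {"fingers": 0, "delta_pos": [-0.558, -0.749, 0.031], "angular": [-0.0014, 0.0007, 1.273]},
    {"fingers": 0, "delta_pos": [-0.558, -0.749, 0.031], "angular": [-0.0014, 0.0007, 1.273]},
    {"fingers": 0, "delta_pos": [-0.558, -0.749, 0.031], "angular": [-0.0014, 0.0007, 1.273]},
    {"fingers": 0, "delta_pos": [-0.558, -0.749, 0.031], "angular": [-0.0014, 0.0007, 1.273]},
  ],
)

```text
time: 1.82
ee_pos: [0.4543, -0.2055, 0.2033]
tool_rot: [-2.316, -2.121, -0.002]
force: [0.6, 1.0, 0.5]
gripper_width: 0.043
gripper_force: 0.0
```

```bash
python3 - <<'E'
from h import *
s=robot.get_state();print(s['time'],s['ee_pos'],s['q'],s['gripper_width'])
tomove([.48,-.302,.20],-5)
E
```

```text
1.8167 [ 0.45434384 -0.2055124   0.20331185] [-6.53391015e-01 -8.77456586e-02  1.96396680e+00  1.67137763e-03
  1.26573482e+00 -5.66076524e-01] 0.042977899908010035
yawopt 0 dpos [-0.0939  0.034   0.0032] ang [ 0.0005 -0.0015 -0.0006] q6 -0.566
yawopt 180 dpos [-0.0939  0.034   0.0032] ang [-2.400e-03 -9.000e-04  3.141e+00] q6 -0.566
```

>>> jog_arm(
  motion=[
    {"fingers": 0, "delta_pos": [-0.094, 0.034, 0.003], "angular": [0, 0, 0]},
    {"fingers": 0, "delta_pos": [-0.094, 0.034, 0.003], "angular": [0, 0, 0]},
    {"fingers": 0, "delta_pos": [-0.094, 0.034, 0.003], "angular": [0, 0, 0]},
    {"fingers": 0, "delta_pos": [-0.094, 0.034, 0.003], "angular": [0, 0, 0]},
    {"fingers": 0, "delta_pos": [-0.094, 0.034, 0.003], "angular": [0, 0, 0]},
  ],
)

```text
time: 2.23
ee_pos: [0.4798, -0.3002, 0.1999]
tool_rot: [-2.316, -2.12, -0.002]
force: [-0.3, -0.3, -0.4]
gripper_width: 0.0429
gripper_force: 0.0
```

```bash
python3 - <<'E'
from h import *
s=robot.get_state();print(s['time'],s['ee_pos'],s['gripper_width'])
p,d,W,K,Rm=cam('wrist','w1.png'); np.savez('w1.npz',W=W,p=p)
print(K['xyz'],Rm[:,2])
w=W.reshape(-1,3)
def box(x0,x1,y0,y1,z0,z1):
    return w[(w[:,0]>x0)&(w[:,0]<x1)&(w[:,1]>y0)&(w[:,1]<y1)&(w[:,2]>z0)&(w[:,2]<z1)]
print('rack',rect(box(.43,.6,-.4,-.22,.012,.03)))
for n,x in(('short',.48),('long',.549)):
    print(n,'plate',rect(box(x-.02,x+.02,-.38,-.23,.04,.09)),'tab',rect(box(x-.02,x+.02,-.38,-.23,.068,.09)))
E
```

```text
2.2333 [ 0.47984837 -0.30024868  0.19986064] 0.042935647635576425
[ 0.48633935 -0.22291578  0.34251816] [-0.0270894  -0.3021718  -0.95286849]
rack (array([ 514.3, -304.1]), array([125.2, 117.4]), 86.5, 13613)
short plate (array([ 479.2, -301.6]), array([59.7, 12.5]), 86.47, 886) tab (array([ 479.2, -301.6]), array([32.1, 12.5]), 86.47, 647)
long plate (array([ 548.9, -306. ]), array([94.8, 12.7]), 86.52, 1554) tab (array([ 548.9, -306.1]), array([32.3, 12.6]), 86.61, 718)
```

View pics/w1.png

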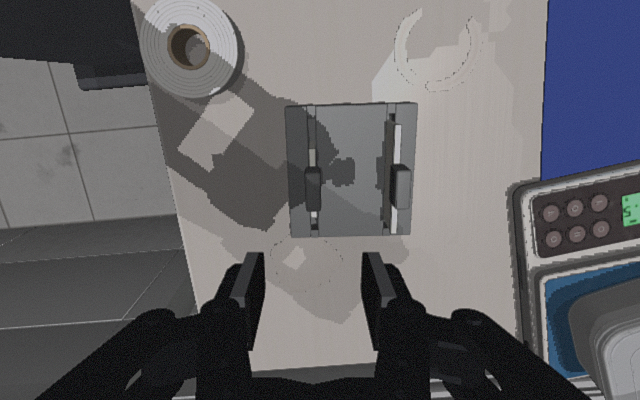

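The picture shows the short holder at (313,185) and the long one at (400,185) in the rack, both clear. Descending on the short one.

```bash
python3 - <<'E'
from h import *
tomove([.4792,-.3016,.047],-3.5)
E
```

```text
yawopt 0 dpos [-0.0027 -0.0003  0.1529] ang [-0.0004 -0.0025 -0.026 ] q6 -0.672
yawopt 180 dpos [-0.0027 -0.0003  0.1529] ang [-3.9000e-03  6.0000e-04  3.1155e+00] q6 -0.672
```

>>> jog_arm(
  motion=[
    {"fingers": 0, "delta_pos": [-0.0025, 0, 0.04], "angular": [0, -0.0025, -0.026]},
    {"fingers": 0, "delta_pos": [-0.0025, 0, 0.08], "angular": [0, -0.0025, -0.026]},
    {"fingers": 0, "delta_pos": [-0.0025, 0, 0.115], "angular": [0, -0.0025, -0.026]},
    {"fingers": 0, "delta_pos": [-0.0025, 0, 0.14], "angular": [0, -0.0025, -0.026]},
    {"fingers": 0, "delta_pos": [-0.0025, 0, 0.153], "angular": [0, -0.0025, -0.026]},
    {"fingers": 0, "delta_pos": [-0.0025, 0, 0.153], "angular": [0, -0.0025, -0.026]},
    {"fingers": -1, "delta_pos": [-0.0025, 0, 0.153], "angular": [0, -0.0025, -0.026]},
    {"fingers": -1, "delta_pos": [-0.0025, 0, 0.153], "angular": [0, -0.0025, -0.026]},
    {"fingers": -1, "delta_pos": [-0.0025, 0, 0.153], "angular": [0, -0.0025, -0.026]},
    {"fingers": -1, "delta_pos": [-0.0025, 0, 0.153], "angular": [0, -0.0025, -0.026]},
    {"fingers": -1, "delta_pos": [-0.0025, 0, 0.153], "angular": [0, -0.0025, -0.026]},
    {"fingers": -1, "delta_pos": [-0.0025, 0, 0.153], "angular": [0, -0.0025, -0.026]},
  ],
)

```text
time: 3.28
ee_pos: [0.4811, -0.3033, 0.0502]
tool_rot: [2.285, 2.15, -0.001]
force: [-2.3, 1.2, 6.9]
gripper_width: 0.011
gripper_force: 58.7
```

>>> jog_arm(
  motion=[
    {"fingers": -1, "delta_pos": [0, 0, -0.02], "angular": [0, 0, 0]},
    {"fingers": -1, "delta_pos": [0, 0, -0.05], "angular": [0, 0, 0]},
    {"fingers": -1, "delta_pos": [0, 0, -0.09], "angular": [0, 0, 0]},
    {"fingers": -1, "delta_pos": [0, 0, -0.13], "angular": [0, 0, 0]},
    {"fingers": -1, "delta_pos": [0, 0, -0.153], "angular": [0, 0, 0]},
    {"fingers": -1, "delta_pos": [0, 0, -0.153], "angular": [0, 0, 0]},
    {"fingers": -1, "delta_pos": [0, 0, -0.153], "angular": [0, 0, 0]},
  ],
)

```text
time: 3.87
ee_pos: [0.4811, -0.3031, 0.2037]
tool_rot: [2.283, 2.147, 0.0]
force: [0.2, 0.1, -1.0]
gripper_width: 0.0107
gripper_force: 59.0
```

```bash
python3 - <<'E'
from h import *
p,d,W,K,Rm=cam('wrist','w2.png'); np.savez('w2.npz',W=W,p=p)
s=robot.get_state();print(s['time'],s['ee_pos'],s['gripper_width'],s['force'],s['gripper_force'])
tomove([.44,.195,.25],6)
E
```

```text
3.9167 [ 0.48018019 -0.30217778  0.20139394] 0.010778434459492758 [-0.08059617 -0.3990515  -0.8980807 ] 59.03008818626404
yawopt 0 dpos [ 0.4937 -0.0703 -0.0499] ang [ 0.002   0.0025 -0.1658] q6 -0.7
yawopt 180 dpos [ 0.4937 -0.0703 -0.0499] ang [ 0.0037 -0.003   2.9758] q6 -0.7
```

View pics/w2.png

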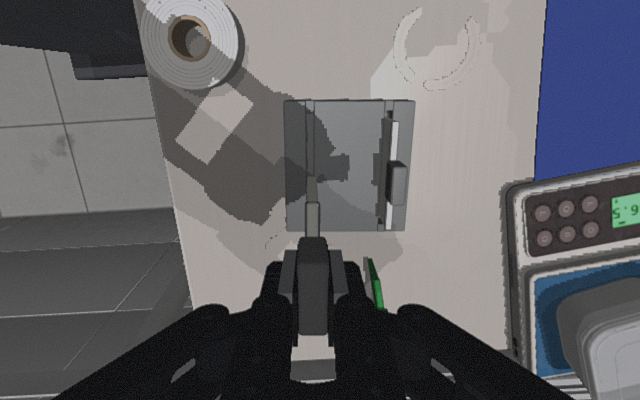

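The short holder is held (tab at (313,285)), and its slot at (313,150) is empty. Next I'll look at both stands on the way, stopping first at the long one.

```bash
python3 - <<'E'
from h import *
tomove([.445,-.10,.23],7)
E
```

```text
yawopt 0 dpos [ 0.1996 -0.0474 -0.0292] ang [ 0.002   0.0025 -0.1832] q6 -0.7
yawopt 180 dpos [ 0.1996 -0.0474 -0.0292] ang [ 3.7000e-03 -2.9000e-03  2.9583e+00] q6 -0.7
```

>>> jog_arm(
  motion=[
    {"fingers": -1, "delta_pos": [0.02, -0.005, -0.029], "angular": [0.002, 0.0025, -0.05]},
    {"fingers": -1, "delta_pos": [0.06, -0.014, -0.029], "angular": [0.002, 0.0025, -0.1]},
    {"fingers": -1, "delta_pos": [0.1, -0.024, -0.029], "angular": [0.002, 0.0025, -0.18]},
    {"fingers": -1, "delta_pos": [0.14, -0.033, -0.029], "angular": [0.002, 0.0025, -0.183]},
    {"fingers": -1, "delta_pos": [0.18, -0.043, -0.029], "angular": [0.002, 0.0025, -0.183]},
    {"fingers": -1, "delta_pos": [0.2, -0.047, -0.029], "angular": [0.002, 0.0025, -0.183]},
    {"fingers": -1, "delta_pos": [0.2, -0.047, -0.029], "angular": [0.002, 0.0025, -0.183]},
    {"fingers": -1, "delta_pos": [0.2, -0.047, -0.029], "angular": [0.002, 0.0025, -0.183]},
  ],
)

```text
time: 4.58
ee_pos: [0.4445, -0.0985, 0.2278]
tool_rot: [-2.077, -2.352, 0.001]
force: [0.0, -0.4, -0.6]
gripper_width: 0.0108
gripper_force: 59.1
```

```bash
cat >> h.py <<'E'
def stand(W,cx,cy):
    w=W.reshape(-1,3)
    def b(dx0,dx1,z0,z1): return w[(w[:,0]>cx+dx0)&(w[:,0]<cx+dx1)&(abs(w[:,1]-cy)<.09)&(w[:,2]>z0)&(w[:,2]<z1)]
    print('lip top',rect(b(-.05,.035,.035,.045)),'board',rect(b(-.0,.05,.026,.034)),'floor',rect(b(-.03,.03,.002,.02)))
E
python3 - <<'E'
from h import *
p,d,W,K,Rm=cam('wrist','w3.png'); np.savez('w3.npz',W=W,p=p)
s=robot.get_state();print(s['time'],s['ee_pos'])
stand(W,.446,-.042)
tomove([.445,.14,.23],7)
E
```

```text
4.6333 [ 0.44486101 -0.09944378  0.22816879]
lip top (array([452.3, -41. ]), array([ 24.3, 115.2]), 8.04, 1723) board (array([471. , -36.3]), array([ 50. , 134.5]), 0.01, 5644) floor (array([439.7, -20.4]), array([136.4,  55.4]), 86.34, 1137)
yawopt 0 dpos [ 0.2376  0.0294 -0.0014] ang [-0.0029 -0.0021  0.0003] q6 -0.592
yawopt 180 dpos [ 0.2376  0.0294 -0.0014] ang [ 0.0032 -0.0045 -3.1413] q6 -0.592
```

View pics/w3.png

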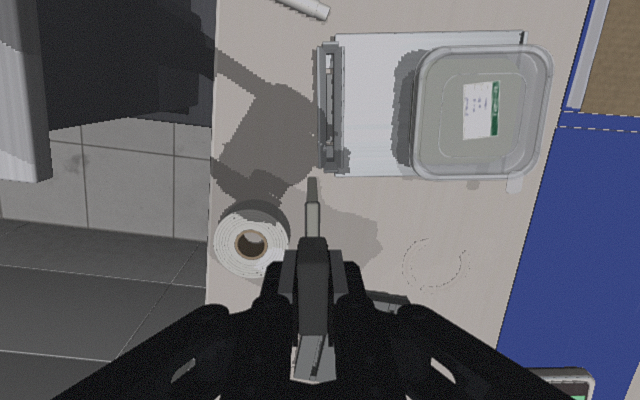

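The picture shows the long slot at px (328,110): centre (0.4523, -0.0410), yaw 8.0°. The tub sits behind it at (482,112). Now the short stand.

>>> jog_arm(
  motion=[
    {"fingers": -1, "delta_pos": [0.02, 0.002, -0.001], "angular": [0, 0, 0]},
    {"fingers": -1, "delta_pos": [0.06, 0.007, -0.001], "angular": [0, 0, 0]},
    {"fingers": -1, "delta_pos": [0.1, 0.012, -0.001], "angular": [0, 0, 0]},
    {"fingers": -1, "delta_pos": [0.14, 0.017, -0.001], "angular": [0, 0, 0]},
    {"fingers": -1, "delta_pos": [0.18, 0.022, -0.001], "angular": [0, 0, 0]},
    {"fingers": -1, "delta_pos": [0.22, 0.027, -0.001], "angular": [0, 0, 0]},
    {"fingers": -1, "delta_pos": [0.238, 0.029, -0.001], "angular": [0, 0, 0]},
    {"fingers": -1, "delta_pos": [0.238, 0.029, -0.001], "angular": [0, 0, 0]},
    {"fingers": -1, "delta_pos": [0.238, 0.029, -0.001], "angular": [0, 0, 0]},
  ],
)

```text
time: 5.38
ee_pos: [0.4454, 0.1399, 0.2299]
tool_rot: [-2.08, -2.351, 0.002]
force: [-0.4, -0.2, -0.6]
gripper_width: 0.0108
gripper_force: 59.1
```

```bash
python3 - <<'E'
from h import *
s0=robot.get_state()
p,d,W,K,Rm=cam('wrist','w4.png'); np.savez('w4.npz',W=W,p=p)
s=robot.get_state();print(s['time'],s['ee_pos'],R.from_rotvec(s['tool_rot']).as_matrix()[:,:2].round(4).tolist())
stand(W,.46,.2)
# held holder: points in tool frame
T=R.from_rotvec(s0['tool_rot']).inv().apply((W-s0['ee_pos']).reshape(-1,3)).reshape(W.shape)
m=(abs(T[...,1])<.008)&(T[...,0]>-.03)&(T[...,0]<.05)&(T[...,2]>-.05)&(T[...,2]<.06)
hsv=cv2.cvtColor(p,cv2.COLOR_RGB2HSV)
for v in range(170,300,10):
    r=m[v]; 
    if r.any(): print(v,np.nanmedian(T[v][r],0).round(4),p[v][r].mean(0).round(),T[v][r][:,1].min().round(4),T[v][r][:,1].max().round(4))
E
```

```text
5.4333 [0.44550615 0.13925824 0.22997741] [[-0.1207, 0.9927], [0.9927, 0.1207], [0.0009, -0.0025]]
lip top (array([464.2, 201.9]), array([24.3, 80.1]), 5.97, 1226) board (array([485. , 204.8]), array([133. ,  49.9]), 89.96, 6031) floor (array([461. , 202.9]), array([162.7,  42.7]), 89.04, 517)
180 [ 0.031  -0.001   0.0356] [93. 92. 89.] -0.0034 0.0013
190 [ 0.031  -0.001   0.0174] [91. 90. 87.] -0.0031 0.0011
200 [ 0.0309 -0.001   0.0027] [91. 90. 87.] -0.0037 0.0014
210 [ 0.0277 -0.0008 -0.0013] [125. 125. 120.] -0.0037 0.0022
220 [ 0.0233 -0.0008 -0.0014] [125. 125. 121.] -0.0037 0.0022
230 [ 0.0189 -0.0008 -0.0019] [124. 124. 120.] -0.0038 0.0022
240 [ 0.0169 -0.0005 -0.0076] [48. 48. 48.] -0.0062 0.0052
250 [ 0.0167  0.     -0.0166] [48. 49. 49.] -0.0076 0.0077
260 [ 0.0166 -0.0002 -0.0247] [46. 46. 47.] -0.008 0.0077
270 [ 0.0139 -0.0002 -0.0272] [66. 66. 67.] -0.008 0.0077
280 [ 0.0101 -0.     -0.0278] [51. 52. 53.] -0.0079 0.0079
290 [ 0.0061  0.0002 -0.028 ] [49. 50. 51.] -0.0079 0.0079
```

View pics/w4.png

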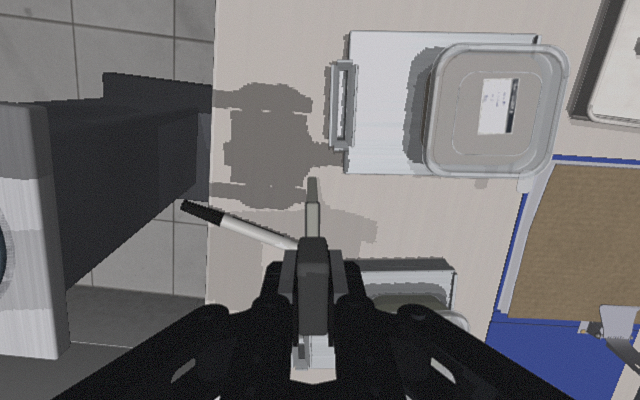

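The picture shows the short slot at px (342,105): centre (0.4642, 0.2019), yaw 6.0°. The tub sits behind it at (500,110). The holder's bottom edge is 44.5 mm below the TCP.

```bash
python3 - <<'E'
from h import *
tomove([.4653,.2010,.10],5.97)
E
```

```text
yawopt 0 dpos [0.0588 0.0274 0.13  ] ang [-0.0025 -0.0009  0.0168] q6 -0.062
yawopt 180 dpos [0.0588 0.0274 0.13  ] ang [ 1.3000e-03 -3.9000e-03 -3.1248e+00] q6 -0.062
```

>>> jog_arm(
  motion=[
    {"fingers": -1, "delta_pos": [0.03, 0.014, 0.01], "angular": [-0.0025, -0.001, 0.017]},
    {"fingers": -1, "delta_pos": [0.0588, 0.0274, 0.03], "angular": [-0.0025, -0.001, 0.017]},
    {"fingers": -1, "delta_pos": [0.0588, 0.0274, 0.07], "angular": [-0.0025, -0.001, 0.017]},
    {"fingers": -1, "delta_pos": [0.0588, 0.0274, 0.105], "angular": [-0.0025, -0.001, 0.017]},
    {"fingers": -1, "delta_pos": [0.0588, 0.0274, 0.13], "angular": [-0.0025, -0.001, 0.017]},
    {"fingers": -1, "delta_pos": [0.0588, 0.0274, 0.13], "angular": [-0.0025, -0.001, 0.017]},
    {"fingers": -1, "delta_pos": [0.0588, 0.0274, 0.13], "angular": [-0.0025, -0.001, 0.017]},
  ],
)

```text
time: 6.02
ee_pos: [0.4646, 0.2005, 0.0996]
tool_rot: [-2.104, -2.331, 0.003]
force: [1.0, 0.2, 0.6]
gripper_width: 0.0114
gripper_force: 59.1
```

```bash
python3 - <<'E'
from h import *
s=robot.get_state();print(s['ee_pos'],s['force'])
tomove([.4653,.2010,.052],5.97)
E
```

```text
[0.46464836 0.20045563 0.0995771 ] [1.03997106 0.24930333 0.63985864]
yawopt 0 dpos [0.0005 0.0008 0.0476] ang [-0.0021  0.0001 -0.0017] q6 0.08
yawopt 180 dpos [0.0005 0.0008 0.0476] ang [2.0000e-04 3.2000e-03 3.1399e+00] q6 0.08
```

>>> jog_arm(
  motion=[
    {"fingers": -1, "delta_pos": [0, 0.0005, 0.01], "angular": [0, 0, 0]},
    {"fingers": -1, "delta_pos": [0, 0.0005, 0.017], "angular": [0, 0, 0]},
    {"fingers": -1, "delta_pos": [0, 0.0005, 0.024], "angular": [0, 0, 0]},
    {"fingers": -1, "delta_pos": [0, 0.0005, 0.028], "angular": [0, 0, 0]},
    {"fingers": -1, "delta_pos": [0, 0.0005, 0.032], "angular": [0, 0, 0]},
    {"fingers": -1, "delta_pos": [0, 0.0005, 0.036], "angular": [0, 0, 0]},
  ],
)

```text
time: 6.52
ee_pos: [0.4657, 0.2022, 0.0646]
tool_rot: [2.101, 2.334, 0.002]
force: [0.0, -0.9, -0.5]
gripper_width: 0.0112
gripper_force: 59.1
```

>>> jog_arm(
  motion=[
    {"fingers": -1, "delta_pos": [0, 0, 0.005], "angular": [0, 0, 0]},
    {"fingers": -1, "delta_pos": [0, 0, 0.009], "angular": [0, 0, 0]},
    {"fingers": -1, "delta_pos": [0, 0, 0.012], "angular": [0, 0, 0]},
    {"fingers": -1, "delta_pos": [0, 0, 0.0135], "angular": [0, 0, 0]},
    {"fingers": -1, "delta_pos": [0, 0, 0.0135], "angular": [0, 0, 0]},
  ],
)

```text
time: 6.93
ee_pos: [0.4652, 0.2022, 0.0507]
tool_rot: [-2.102, -2.335, -0.001]
force: [-0.8, 0.4, -0.4]
gripper_width: 0.0107
gripper_force: 59.1
```

Push lightly until contact, watching force.

>>> jog_arm(
  motion=[
    {"fingers": -1, "delta_pos": [0, 0, 0.001], "angular": [0, 0, 0]},
    {"fingers": -1, "delta_pos": [0, 0, 0.002], "angular": [0, 0, 0]},
    {"fingers": -1, "delta_pos": [0, 0, 0.002], "angular": [0, 0, 0]},
  ],
)

```text
time: 7.18
ee_pos: [0.4659, 0.2024, 0.0502]
tool_rot: [2.101, 2.335, 0.002]
force: [-2.6, 0.4, 6.3]
gripper_width: 0.0108
gripper_force: 60.1
```

Standing on the floor. Releasing with a modest opening, then rising.

>>> jog_arm(
  motion=[
    {"fingers": -1, "delta_pos": [0, 0, -0.0015], "angular": [0, 0, 0]},
    {"fingers": -0.3, "delta_pos": [0, 0, -0.0015], "angular": [0, 0, 0]},
    {"fingers": -0.3, "delta_pos": [0, 0, -0.0015], "angular": [0, 0, 0]},
    {"fingers": -0.3, "delta_pos": [0, 0, -0.0015], "angular": [0, 0, 0]},
    {"fingers": -0.3, "delta_pos": [0, 0, -0.0015], "angular": [0, 0, 0]},
    {"fingers": -0.3, "delta_pos": [0, 0, -0.015], "angular": [0, 0, 0]},
    {"fingers": -0.3, "delta_pos": [0, 0, -0.045], "angular": [0, 0, 0]},
    {"fingers": -0.3, "delta_pos": [0, 0, -0.085], "angular": [0, 0, 0]},
    {"fingers": -0.3, "delta_pos": [0, 0, -0.125], "angular": [0, 0, 0]},
    {"fingers": -0.3, "delta_pos": [0, 0, -0.16], "angular": [0, 0, 0]},
    {"fingers": -0.3, "delta_pos": [0, 0, -0.16], "angular": [0, 0, 0]},
  ],
)

```text
time: 8.1
ee_pos: [0.4697, 0.203, 0.2177]
tool_rot: [2.095, 2.328, 0.02]
force: [0.6, 1.0, 0.4]
gripper_width: 0.0301
gripper_force: 0.0
```

```bash
python3 - <<'E'
from h import *
s=robot.get_state();print(s['time'],s['ee_pos'],s['gripper_width'],s['force'])
p,d,W,K,Rm=cam('wrist','w5.png')
w=W.reshape(-1,3)
def b(z0,z1): return w[(abs(w[:,0]-.464)<.03)&(abs(w[:,1]-.2)<.05)&(w[:,2]>z0)&(w[:,2]<z1)]
print('plate',rect(b(.044,.058)),'tab',rect(b(.068,.09)),np.nanmedian(b(.068,.09)[:,2]),np.nanmedian(b(.044,.058)[:,2]))
tomove([.5489,-.3060,.20],-3.5)
E
```

```text
8.1 [0.46969162 0.20303919 0.21767948] 0.03005343109660763 [0.6088582  0.97010254 0.35663379]
plate (array([464.3, 203.4]), array([10.4, 59.9]), 2.48, 192) tab (array([465.1, 203.6]), array([11.9, 31.9]), 5.84, 580) 0.07748027154342377 0.051349600832118175
yawopt 0 dpos [-0.5143  0.0269  0.0137] ang [ 0.0108 -0.0021  0.1662] q6 0.081
yawopt 180 dpos [-0.5143  0.0269  0.0137] ang [ 0.0031  0.0161 -2.9754] q6 0.081
```

View pics/w5.png

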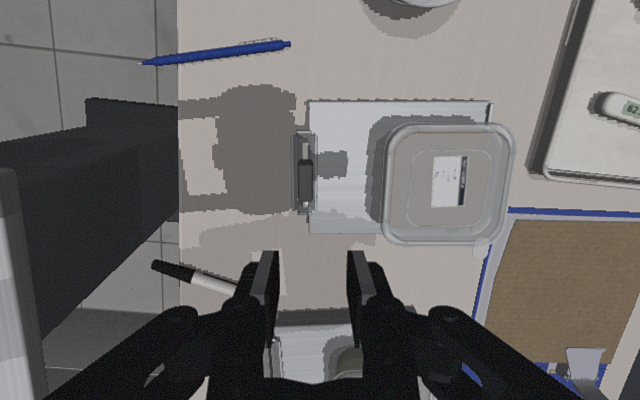

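The short holder stands in its slot at px (305,180), tab top at 77.5 mm (expected 78), and the tub is undisturbed. Now the long holder.

>>> jog_arm(
  motion=[
    {"fingers": -0.1, "delta_pos": [-0.02, 0.001, 0], "angular": [0, 0, 0.05]},
    {"fingers": -0.1, "delta_pos": [-0.514, 0.031, 0.01], "angular": [0, 0, 0.166]},
    {"fingers": -0.1, "delta_pos": [-0.514, 0.031, 0.01], "angular": [0, 0, 0.166]},
    {"fingers": -0.1, "delta_pos": [-0.514, 0.031, 0.01], "angular": [0, 0, 0.166]},
    {"fingers": -0.1, "delta_pos": [-0.514, 0.031, 0.01], "angular": [0, 0, 0.166]},
    {"fingers": -0.1, "delta_pos": [-0.514, 0.031, 0.01], "angular": [0, 0, 0.166]},
    {"fingers": -0.1, "delta_pos": [-0.514, 0.031, 0.01], "angular": [0, 0, 0.166]},
    {"fingers": -0.1, "delta_pos": [-0.514, 0.031, 0.01], "angular": [0, 0, 0.166]},
    {"fingers": -0.1, "delta_pos": [-0.514, 0.031, 0.01], "angular": [0, 0, 0.166]},
    {"fingers": -0.1, "delta_pos": [-0.514, 0.031, 0.01], "angular": [0, 0, 0.166]},
    {"fingers": -0.1, "delta_pos": [-0.514, 0.031, 0.01], "angular": [0, 0, 0.166]},
    {"fingers": -0.1, "delta_pos": [-0.514, 0.031, 0.01], "angular": [0, 0, 0.166]},
    {"fingers": -0.1, "delta_pos": [-0.514, 0.031, 0.01], "angular": [0, 0, 0.166]},
    {"fingers": -0.1, "delta_pos": [-0.514, 0.031, 0.01], "angular": [0, 0, 0.166]},
    {"fingers": -0.1, "delta_pos": [-0.514, 0.031, 0.01], "angular": [0, 0, 0.166]},
    {"fingers": -0.1, "delta_pos": [-0.514, 0.031, 0.01], "angular": [0, 0, 0.166]},
    {"fingers": -0.1, "delta_pos": [-0.514, 0.031, 0.01], "angular": [0, 0, 0.166]},
    {"fingers": -0.1, "delta_pos": [-0.514, 0.031, 0.01], "angular": [0, 0, 0.166]},
  ],
)

```text
time: 9.65
ee_pos: [0.55, -0.3044, 0.1986]
tool_rot: [-2.286, -2.154, -0.002]
force: [0.2, 0.0, 0.9]
gripper_width: 0.0387
gripper_force: 0.0
```

```bash
python3 - <<'E'
from h import *
p,d,W,K,Rm=cam('wrist','w6.png')
s=robot.get_state();print(s['time'],s['ee_pos'],s['gripper_width'])
w=W.reshape(-1,3)
def b(z0,z1): return w[(abs(w[:,0]-.549)<.02)&(abs(w[:,1]+.306)<.07)&(w[:,2]>z0)&(w[:,2]<z1)]
print('plate',rect(b(.04,.09)),'tab',rect(b(.068,.09)))
tomove([.5489,-.3060,.047],-3.5)
E
```

```text
9.7 [ 0.55004077 -0.30451452  0.19881015] 0.03842918043361549
plate (array([ 549.4, -305.9]), array([94.7, 12. ]), 86.87, 1185) tab (array([ 549.5, -305.7]), array([31.7, 11.8]), 86.45, 642)
yawopt 0 dpos [-0.0017 -0.0012  0.1518] ang [ 0.0008 -0.0008  0.0016] q6 -0.627
yawopt 180 dpos [-0.0017 -0.0012  0.1518] ang [ 1.30e-03  1.30e-03 -3.14e+00] q6 -0.627
```

>>> jog_arm(
  motion=[
    {"fingers": -0.1, "delta_pos": [-0.0015, -0.001, 0.04], "angular": [0, 0, 0]},
    {"fingers": -0.1, "delta_pos": [-0.0015, -0.001, 0.08], "angular": [0, 0, 0]},
    {"fingers": -0.1, "delta_pos": [-0.0015, -0.001, 0.115], "angular": [0, 0, 0]},
    {"fingers": -0.1, "delta_pos": [-0.0015, -0.001, 0.14], "angular": [0, 0, 0]},
    {"fingers": -0.1, "delta_pos": [-0.0015, -0.001, 0.151], "angular": [0, 0, 0]},
    {"fingers": -0.1, "delta_pos": [-0.0015, -0.001, 0.151], "angular": [0, 0, 0]},
    {"fingers": -1, "delta_pos": [-0.0015, -0.001, 0.151], "angular": [0, 0, 0]},
    {"fingers": -1, "delta_pos": [-0.0015, -0.001, 0.151], "angular": [0, 0, 0]},
    {"fingers": -1, "delta_pos": [-0.0015, -0.001, 0.151], "angular": [0, 0, 0]},
    {"fingers": -1, "delta_pos": [-0.0015, -0.001, 0.151], "angular": [0, 0, 0]},
    {"fingers": -1, "delta_pos": [-0.0015, -0.001, 0.151], "angular": [0, 0, 0]},
    {"fingers": -1, "delta_pos": [-0.0015, -0.001, 0.14], "angular": [0, 0, 0]},
    {"fingers": -1, "delta_pos": [-0.0015, -0.001, 0.11], "angular": [0, 0, 0]},
    {"fingers": -1, "delta_pos": [-0.0015, -0.001, 0.07], "angular": [0, 0, 0]},
    {"fingers": -1, "delta_pos": [-0.0015, -0.001, 0.03], "angular": [0, 0, 0]},
    {"fingers": -1, "delta_pos": [-0.0015, -0.001, 0], "angular": [0, 0, 0]},
    {"fingers": -1, "delta_pos": [-0.0015, -0.001, 0], "angular": [0, 0, 0]},
  ],
)

```text
time: 11.12
ee_pos: [0.5524, -0.31, 0.2092]
tool_rot: [2.276, 2.142, 0.005]
force: [0.5, -0.8, 0.3]
gripper_width: 0.0109
gripper_force: 60.3
```

```bash
python3 - <<'E'
from h import *
s=robot.get_state();print(s['time'],s['ee_pos'],s['gripper_width'],s['gripper_force'],s['force'])
tomove([.4523,-.10,.20],8)
E
```

```text
11.1167 [ 0.55244318 -0.31002665  0.20915211] 0.010927851303001512 60.26000618934631 [ 0.51220784 -0.78473156  0.34115443]
yawopt 0 dpos [ 0.2036 -0.1128  0.0058] ang [ 0.0131  0.0102 -0.2005] q6 -0.63
yawopt 180 dpos [ 0.2036 -0.1128  0.0058] ang [ 0.0151 -0.0193  2.941 ] q6 -0.63
```

>>> jog_arm(
  motion=[
    {"fingers": -1, "delta_pos": [0.03, -0.016, 0], "angular": [0, 0, -0.05]},
    {"fingers": -1, "delta_pos": [0.065, -0.035, 0], "angular": [0, 0, -0.1]},
    {"fingers": -1, "delta_pos": [0.1, -0.055, 0], "angular": [0, 0, -0.15]},
    {"fingers": -1, "delta_pos": [0.135, -0.074, 0], "angular": [0, 0, -0.2]},
    {"fingers": -1, "delta_pos": [0.17, -0.093, 0], "angular": [0, 0, -0.2]},
    {"fingers": -1, "delta_pos": [0.2, -0.109, 0], "angular": [0, 0, -0.2]},
    {"fingers": -1, "delta_pos": [0.2, -0.109, 0], "angular": [0, 0, -0.2]},
    {"fingers": -1, "delta_pos": [0.2, -0.109, 0], "angular": [0, 0, -0.2]},
    {"fingers": -1, "delta_pos": [0.2, -0.109, 0], "angular": [0, 0, -0.2]},
  ],
)

```text
time: 11.87
ee_pos: [0.4527, -0.1014, 0.1996]
tool_rot: [2.06, 2.369, 0.002]
force: [1.1, 0.9, -0.8]
gripper_width: 0.0111
gripper_force: 60.3
```

```bash
python3 - <<'E'
from h import *
s0=robot.get_state()
p,d,W,K,Rm=cam('wrist','w7.png')
s=robot.get_state();print(s['time'],s['ee_pos'],s0['ee_pos'],s['gripper_width'],s['gripper_force'])
stand(W,.452,-.041)
T=R.from_rotvec(s['tool_rot']).inv().apply((W-s['ee_pos']).reshape(-1,3)).reshape(W.shape)
m=(abs(T[...,1])<.009)&(T[...,0]>-.03)&(T[...,0]<.07)&(T[...,2]>-.05)&(T[...,2]<.06)
for v in range(120,300,10):
    r=m[v]
    if r.any(): print(v,np.nanmedian(T[v][r],0).round(4),p[v][r].mean(0).round(),T[v][r][:,1].min().round(4),T[v][r][:,1].max().round(4))
tomove([.4523,-.041,.10],8.04)
E
```

```text
11.9167 [ 0.45284325 -0.10179249  0.19948014] [ 0.45270462 -0.10135029  0.19956541] 0.01099764349974188 60.251115560531616
lip top (array([452.3, -40.5]), array([ 24.2, 114. ]), 8.13, 1871) board (array([477. , -35.8]), array([ 50. , 134.8]), 0.0, 7548) floor (array([442.9, -23.1]), array([129.5,  57. ]), 82.49, 973)
150 [ 0.0497 -0.0009  0.0204] [81. 81. 78.] -0.0032 0.0015
160 [ 0.0494 -0.0009 -0.0007] [100.  99.  96.] -0.0037 0.002
170 [ 0.0452 -0.0007 -0.0005] [114. 114. 110.] -0.0037 0.0024
180 [ 0.0411 -0.0007 -0.0007] [116. 116. 112.] -0.0038 0.0024
190 [ 0.0369 -0.0007 -0.0011] [116. 116. 111.] -0.0038 0.0025
200 [ 0.0324 -0.0009 -0.0007] [116. 117. 113.] -0.0038 0.0021
210 [ 0.028  -0.0009 -0.0007] [116. 116. 112.] -0.0039 0.0021
220 [ 0.0236 -0.0009 -0.0009] [117. 117. 113.] -0.0034 0.0021
230 [ 0.0189 -0.0009 -0.0007] [116. 115. 111.] -0.0039 0.0022
240 [ 0.018  -0.0009 -0.0091] [43. 44. 44.] -0.0068 0.005
250 [ 0.0179 -0.0001 -0.0181] [45. 45. 46.] -0.009 0.009
260 [ 0.0175 -0.0001 -0.0256] [47. 47. 48.] -0.0089 0.0088
270 [ 0.014  -0.0001 -0.0266] [51. 51. 53.] -0.0089 0.0087
280 [ 0.0104  0.0001 -0.0274] [48. 48. 49.] -0.0087 0.009
290 [ 0.0063  0.0003 -0.0277] [47. 47. 48.] -0.0088 0.0088
yawopt 0 dpos [0.0603 0.0076 0.0995] ang [ 0.002   0.0006 -0.002 ] q6 -0.605
yawopt 180 dpos [0.0603 0.0076 0.0995] ang [ 9.0000e-04 -3.2000e-03  3.1396e+00] q6 -0.605
```

View pics/w7.png

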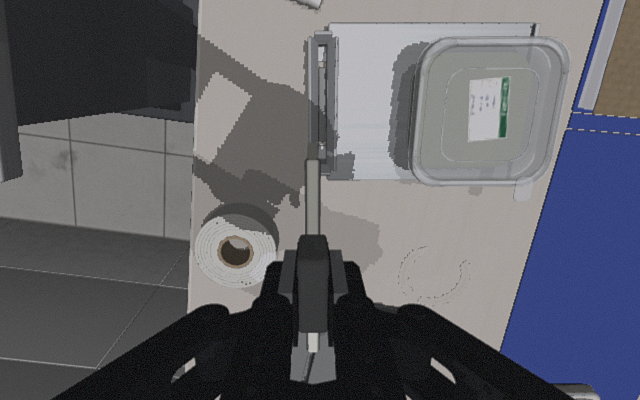

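The picture shows the long slot at (322,105) clear, and the held long plate centred with its end at (313,160). Going over the slot.

>>> jog_arm(
  motion=[
    {"fingers": -1, "delta_pos": [0.035, 0.005, 0.01], "angular": [0.002, 0, -0.002]},
    {"fingers": -1, "delta_pos": [0.0583, 0.0084, 0.03], "angular": [0.002, 0, -0.002]},
    {"fingers": -1, "delta_pos": [0.0583, 0.0084, 0.065], "angular": [0.002, 0, -0.002]},
    {"fingers": -1, "delta_pos": [0.0583, 0.0084, 0.09], "angular": [0.002, 0, -0.002]},
    {"fingers": -1, "delta_pos": [0.0583, 0.0084, 0.0995], "angular": [0.002, 0, -0.002]},
    {"fingers": -1, "delta_pos": [0.0583, 0.0084, 0.0995], "angular": [0.002, 0, -0.002]},
    {"fingers": -1, "delta_pos": [0.0583, 0.0084, 0.0995], "angular": [0.002, 0, -0.002]},
    {"fingers": -1, "delta_pos": [0.0583, 0.0084, 0.0995], "angular": [0.002, 0, -0.002]},
  ],
)

```text
time: 12.58
ee_pos: [0.4543, -0.0431, 0.1013]
tool_rot: [2.059, 2.37, 0.001]
force: [0.3, -0.2, 0.6]
gripper_width: 0.0112
gripper_force: 60.2
```

```bash
python3 - <<'E'
from h import *
s=robot.get_state();print(s['ee_pos'],s['force'])
tomove([.4534,-.0429,.064],8.04)
E
```

```text
[ 0.45433498 -0.04311111  0.10128965] [ 0.2971217  -0.23493444  0.57296813]
yawopt 0 dpos [ 0.0004 -0.001   0.0373] ang [ 0.0021  0.0012 -0.0003] q6 -0.484
yawopt 180 dpos [ 0.0004 -0.001   0.0373] ang [ 1.9000e-03 -3.2000e-03  3.1413e+00] q6 -0.484
```

>>> jog_arm(
  motion=[
    {"fingers": -1, "delta_pos": [0, -0.0005, 0.012], "angular": [0, 0, 0]},
    {"fingers": -1, "delta_pos": [0, -0.0005, 0.02], "angular": [0, 0, 0]},
    {"fingers": -1, "delta_pos": [0, -0.0005, 0.026], "angular": [0, 0, 0]},
    {"fingers": -1, "delta_pos": [0, -0.0005, 0.03], "angular": [0, 0, 0]},
    {"fingers": -1, "delta_pos": [0, -0.0005, 0.034], "angular": [0, 0, 0]},
    {"fingers": -1, "delta_pos": [0, -0.0005, 0.036], "angular": [0, 0, 0]},
  ],
)

```text
time: 13.08
ee_pos: [0.4524, -0.0422, 0.0634]
tool_rot: [-2.059, -2.372, 0.0]
force: [1.2, 0.3, -1.2]
gripper_width: 0.011
gripper_force: 60.4
```

>>> jog_arm(
  motion=[
    {"fingers": -1, "delta_pos": [0, 0, 0.004], "angular": [0, 0, 0]},
    {"fingers": -1, "delta_pos": [0, 0, 0.007], "angular": [0, 0, 0]},
    {"fingers": -1, "delta_pos": [0, 0, 0.01], "angular": [0, 0, 0]},
    {"fingers": -1, "delta_pos": [0, 0, 0.012], "angular": [0, 0, 0]},
    {"fingers": -1, "delta_pos": [0, 0, 0.013], "angular": [0, 0, 0]},
    {"fingers": -1, "delta_pos": [0, 0, 0.013], "angular": [0, 0, 0]},
  ],
)

```text
time: 13.58
ee_pos: [0.4529, -0.0423, 0.0515]
tool_rot: [-2.059, -2.372, 0.0]
force: [-3.0, 0.9, 9.6]
gripper_width: 0.0108
gripper_force: 61.8
```

>>> jog_arm(
  motion=[
    {"fingers": -1, "delta_pos": [0, 0, 0.001], "angular": [0, 0, 0]},
    {"fingers": -1, "delta_pos": [0, 0, 0.002], "angular": [0, 0, 0]},
    {"fingers": -1, "delta_pos": [0, 0, 0.003], "angular": [0, 0, 0]},
    {"fingers": -1, "delta_pos": [0, 0, 0.003], "angular": [0, 0, 0]},
  ],
)

```text
time: 13.92
ee_pos: [0.4534, -0.0425, 0.0505]
tool_rot: [-2.058, -2.372, 0.001]
force: [-8.5, 2.3, 26.5]
gripper_width: 0.0112
gripper_force: 64.6
```

```bash
python3 - <<'E'
from h import *
p,d,W,K,Rm=cam('wrist','w8.png')
s=robot.get_state();print(s['time'],s['ee_pos'],s['force'],s['gripper_width'],s['gripper_force'])
w=W.reshape(-1,3)
b=lambda z0,z1,y0,y1:w[(abs(w[:,0]-.452)<.03)&(w[:,1]>y0)&(w[:,1]<y1)&(w[:,2]>z0)&(w[:,2]<z1)]
q=b(.044,.062,-.02,.02);print('plate',rect(q),np.nanmedian(q[:,2]))
q=b(.06,.09,-.055,-.02);print('tab z',np.nanpercentile(q[:,2],[50,80,95]))
T=R.from_rotvec(s['tool_rot']).inv().apply((W-s['ee_pos']).reshape(-1,3)).reshape(W.shape)
for v in range(150,290,10):
    r=abs(T[v,:,1])<.009; r&=(abs(T[v,:,0])<.07)&(T[v,:,2]>-.05)
    if r.any(): print(v,np.nanmedian(T[v][r],0).round(4),np.nanmedian(W[v][r][:,2]).round(4))
p,d,W,K,Rm=cam('top');w=W.reshape(-1,3)
for x,y in((.579,.206),(.566,-.031)):
    q=w[(abs(w[:,0]-x)<.09)&(abs(w[:,1]-y)<.09)&(w[:,2]>.075)&(w[:,2]<.1)];print('tub',rect(q))
q=w[(abs(w[:,0]-.464)<.03)&(abs(w[:,1]-.2)<.05)&(w[:,2]>.044)];print('short',rect(q),np.nanpercentile(q[:,2],90))
E
```

```text
13.9667 [ 0.45337837 -0.04246655  0.0504953 ] [-9.08152932  2.93021374 26.58507594] 0.011001077920174917 64.5352041721344
plate (array([447.3,  -6.8]), array([ 6.4, 26.9]), 8.39, 1000) 0.051400226191549436
tab z [0.07738726 0.08185987 0.08776948]
150 [0.0496 0.0002 0.0184] 0.0321
160 [0.0463 0.0001 0.0122] 0.0383
170 [0.0417 0.0001 0.0123] 0.0382
180 [0.0372 0.0001 0.0122] 0.0383
190 [ 0.0323 -0.0001  0.0128] 0.0377
200 [ 0.0277 -0.0001  0.0125] 0.038
210 [0.0227 0.0001 0.0127] 0.0378
220 [0.0178 0.0001 0.0127] 0.0378
230 [ 0.0125 -0.0001  0.0134] 0.0371
240 [ 0.0175 -0.0001 -0.0091] 0.0596
250 [ 0.0173 -0.0001 -0.0178] 0.0683
260 [ 0.017   0.     -0.0254] 0.0759
270 [ 0.0136  0.     -0.0267] 0.0772
280 [ 0.01   -0.0002 -0.0276] 0.0781
tub (array([579.4, 205.6]), array([103.7, 114.9]), 5.54, 1549)
tub (array([565.9, -31.2]), array([107.1, 112.5]), 1.39, 1516)
short (array([464.5, 204.5]), array([12.5, 64.4]), 7.35, 89) 0.07857116444866294
```

View pics/w8.png

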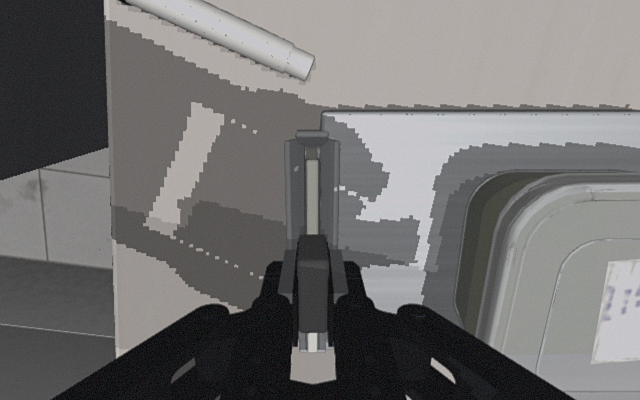

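The plate is in the slot at px (313,195), top edge at 51.4 mm, which matches the fully seated short holder. It is held at 26 N, above the 12 N the clip needs to reach its stop. The tubs and the short holder have not moved, so I'm handing in.

```bash
python3 -c "
from station import robot
print(robot.close_job())"
```

```text
the job is handed in; nothing more can be done
None
```

Job handed in at about 14 s: the short holder stands released on the bottom of its slot, and the long holder is still gripped and pressed fully home against the clip at about 26 N; neither tub moved.

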